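# Unstack the donated toiletries onto their display mats

### The job

Take the stack of donated toiletries apart and set each one upright in the middle of the dark rubber mat of its own shape and size: stick on the small round mat, jar on the large round one, case on the small rectangular one, carton on the large rectangular one. The case and the carton lie lengthwise along their mats, squared with them, and nothing overhangs its mat. Do not let anything tip over, and leave the tape roll and the lying cream tube where they are.

Things in the scene. Friction and masses are not known exactly. Their poses are not given: they have to be found in the camera images.
- stick_center (a point): balm stick: small grey upright cylinder with a black foot, diameter 26 mm, 44 mm tall, on top of the stack, standing on the case. This point is its centre, 22 mm above its underside; z is its axis, up.
- case_center (a point): small white plastic flip-top case, 46 mm (its x) by 28 mm (its y), 46 mm tall, flat top and bottom; third up in the stack, under the stick and on the jar's lid. This point is its centre, 23 mm above its underside; z up.
- jar_center (a point): round cream jar, white with a flat aluminium lid of the same width, diameter 56 mm, 46 mm tall; second in the stack, under the case and on the carton, up to about 17 mm off the carton's middle. This point is its centre, 23 mm above its underside; z is its axis, up.
- carton_center (a point): plain brown cardboard carton, 100 mm (its x) by 60 mm (its y), 44 mm tall, bottom of the stack, lying on the table. This point is its centre, 22 mm above its underside; z up.
- stick_mat: mat for the balm stick: the smaller round dark rubber mat, diameter 46 mm, 3 mm thick, fixed on the table. Origin at the centre of its underside, z up.
- case_mat: mat for the case: the smaller rectangular dark rubber mat, 66 mm (its x) by 48 mm (its y), 3 mm thick, fixed on the table. Origin at the centre of its underside, z up.
- jar_mat: mat for the jar: the larger round dark rubber mat, diameter 76 mm, 3 mm thick, fixed on the table. Origin at the centre of its underside, z up.
- carton_mat: mat for the carton: the larger rectangular dark rubber mat, 120 mm (its x) by 80 mm (its y), 3 mm thick, fixed on the table. Origin at the centre of its underside, z up.
- tape: roll of brown packing tape lying flat, a bystander, diameter 96 mm, 48 mm tall. Origin at the centre of its underside.
- cream: brown-capped round cream tube lying on its side, a bystander, 150 mm long (its y), diameter 39 mm. Origin at the table under its middle.
Not all that is in view belongs to the job. Leave any red look-alike of the jar_mat alone.

How it is judged (in metres and radians):
At the end, for the whole second after the job is handed in: Each of the four things stands at rest and upright (within 0.12 rad) on its own mat, its centre within 15 mm of the mat's centre horizontally and its underside within 5 mm of the mat's top; the long axes of case and carton lie within 0.25 rad of those of their mats, either way round (horizontal distance between carton_center and carton_mat below 0.015 m and z of carton_center in the frame of carton_mat between 0.02 and 0.03 m and angle between each of carton_center, jar_center, case_center, stick_center's own z axis and vertical below 0.12 rad and linear speed of each of carton, jar, case, stick below 0.02 m/s and angle between the x axis of carton_center and the x axis of carton_mat, either way round below 0.25 rad and horizontal distance between jar_center and jar_mat below 0.015 m and z of jar_center in the frame of jar_mat between 0.021 and 0.031 m and horizontal distance between case_center and case_mat below 0.015 m and z of case_center in the frame of case_mat between 0.021 and 0.031 m and angle between the x axis of case_center and the x axis of case_mat, either way round below 0.25 rad and horizontal distance between stick_center and stick_mat below 0.015 m and z of stick_center in the frame of stick_mat between 0.02 and 0.03 m); the robot touches nothing.
It fails at once if one of the four things tips over (more than 0.8 rad from upright) (angle between any of carton_center, jar_center, case_center, stick_center's own z axis and vertical above 0.8 rad).
It fails at once if the tape roll is shifted by more than 25 mm (distance of tape from where it was at the start of the episode above 0.025 m).
It fails at once if the cream tube is shifted by more than 25 mm (distance of cream from where it was at the start of the episode above 0.025 m).
It also fails if it takes over 134 s, if anything falls off the work surface, if the arm or the gripper's body presses on something with over 40 N, if the wrist force passes 120 N, or if a joint passes its speed limit or range.

### The arm

A 7-joint arm with a two-finger parallel gripper is mounted at the origin on the work surface; the furniture and walls round the work are solid. World frame = base frame: x ahead of the robot, y to its left, z up, the work surface at z = 0. Lengths are in m, angles in degrees, forces in N, time in s.
With the tool pointing down it reaches from about 0.425 to 0.95 m from the base axis. Payload 16.7 kg.
Tool frame: the origin (TCP) lies midway between the tips of the shut fingers; the grasp point (between the pads) lies r.grip_depth behind it (r.grip_depth is the distance from the TCP to the grasp point, in m); z points along the fingers, y is the line along which they close (so a half turn about z gives the same grasp; the last joint's range is limited). The gripper opens to 94 mm and grips with 3 to 60 N. Pads are 16 mm wide; open, the fingers measure 119 mm over their backs; the gripper's body (75 mm by 177 mm) begins 78 mm behind the grasp point.
Start: joints at [-71.82, 24.414, 4.234, 92.017, -1.954, 63.644, -3.845], TCP at [0.304, 0.603, 0.205] pointing down, gripper open.
Joint ranges: [-163.25, 163.25], [-28.42, 122.38], [-70.27, 78.77], [12.13, 141.07], [-58.53, 238.53], [9.26, 117.41], [-156.51, 156.51]. Speed limits (degrees/s): [108.29, 108.29, 136.94, 136.94, 172.46, 172.46, 172.46].

### API

Orientations are given as a 3x3 rotation matrix whose columns are the frame's x, y, z axes.
In Python, from rig import r, imaging gives the robot as it stands.
- The arm moves only by the tool carry_out, never from a script. Its argument "targets" is a list of rows, each a list of 4 numbers: the shift along the tool's x, y, z in mm, then the turn about the tool's z in rad. A call has 1 to 20 rows; each row is the pose to reach, as a shift and turn from the pose commanded when the call began, along the tool's axes at that moment; what a row does not reach only later rows make up. A row lasts 1/8 s, in which the tool goes at most 62.5 mm and 10.7 degrees, less where a joint would pass 70% of its speed; a pose out of reach is approached as far as the arm can. A call with a gripper value outside its range is refused whole. "gripper" is the opening, from 0 (shut) to 1 (fully open), set as the call begins (left out, the last holds). The fingers move at their own pace and stop on an object; "grip_force" is the grip in N (left out, the last holds). Time passes only in rows, so rows that repeat a pose let the fingers close. It gives the time, the measured TCP pose, the force, the opening and the grip force at its end, in the units of the state.
- r.read_state(): the state, without advancing time (a new reading comes with each control period).
- imaging.camera(name): name is "scene" or "top" or "wrist"; returns the picture (400x640x3 uint8, red, green, blue); there is no depth.
- imaging.camera_params(name): a dict with "fx", "fy", "cx", "cy" (pixels), "R" (3x3) and "t" (3): a world point X has camera coordinates R X + t. Camera axes: x right, y down, z forward; pixel columns grow to the right and rows downward; lengths in m; the calibration is good to about 2 mm. A picture is of the moment at which its call begins: read the wrist's pose just before it. camera_params takes no time and is no camera call; for the wrist camera it gives the pose at the moment of the call.
- r.job_done(): hands the job in; it is judged then, once.
The state is a dict: "t": time; "joint_positions": joint angles; "qvel": joint speeds; "joint_efforts": joint torques, N m; "position": TCP position; "tcp_rot": TCP orientation; "wrist_force": force on the tool from outside, world axes, zero at the start; "torque": the same for the moment, N m; "opening": finger opening in m; "grip_force": force on a finger pad.
Only numpy, scipy, OpenCV 4.12 (cv2) and the standard library are available. Lean on these libraries where they do the work, as an engineer would, in place of code of your own. Each camera call takes 0.05 s, during which the arm holds its last target. There are 200 camera calls.

## Working session

There is one attempt and no reset: what is moved stays moved. The work goes in short steps, Python scripts to look and compute and a tool call to move; the robot and the scene stay as the last step left them, time stands still between calls to the robot, and variables do not carry over. Pictures are saved under pics/ and viewed, at most 14 in all, crops included, and the job is handed in when it is done.

Besides the shell and the picture viewer there is one more tool, called after "Call:" as name([rows], argument=value, ...), one row to a line, values as JSON. carry_out: Moves the arm, as the interface text tells. Its arguments: {"type":"object","properties":{"targets":{"type":"array"},"gripper":{"type":"number"},"grip_force":{"type":"number"}},"required":["targets"]}

```bash
mkdir -p pics; ls; python3 - <<'E'
from rig import r, imaging
import cv2,numpy as np
for n in ["top","scene"]:
    im=imaging.camera(n); cv2.imwrite(f"pics/{n}0.png",im[:,:,::-1]); np.save(f"pics/{n}0.npy",im)
    p=imaging.camera_params(n); print(n,p)
s=r.read_state(); print(s["position"],s["tcp_rot"],s["t"],r.grip_depth)
E
```

```text
pics
top {'fx': 409.30156664711313, 'fy': 409.30156664711313, 'cx': 323.39056545584367, 'cy': 202.38054013298316, 'R': array([[-2.62616203e-02, -9.99654739e-01, -8.54689873e-04],
       [-9.78764861e-01,  2.58866858e-02, -2.03345093e-01],
       [ 2.03297010e-01, -4.50363120e-03, -9.79106758e-01]]), 't': array([0.05412242, 0.57169095, 1.03005494])}
scene {'fx': 427.51440294469006, 'fy': 427.51440294469006, 'cx': 322.0700878245899, 'cy': 203.54682691046662, 'R': array([[ 5.77361336e-01, -8.16488731e-01, -1.98852296e-04],
       [-5.57637267e-01, -3.94142522e-01, -7.30542504e-01],
       [ 5.96401346e-01,  4.21897884e-01, -6.82867198e-01]]), 't': array([-0.28039781,  0.4175862 ,  0.88171237])}
[0.30363864 0.60240846 0.20487054] [[-8.92970920e-01  4.50114146e-01 -4.38385614e-04]
 [ 4.50114353e-01  8.92970314e-01 -1.04312904e-03]
 [-7.80617962e-05 -1.12880755e-03 -9.99999360e-01]] 0.1 0.0188
```

View pics/top0.png

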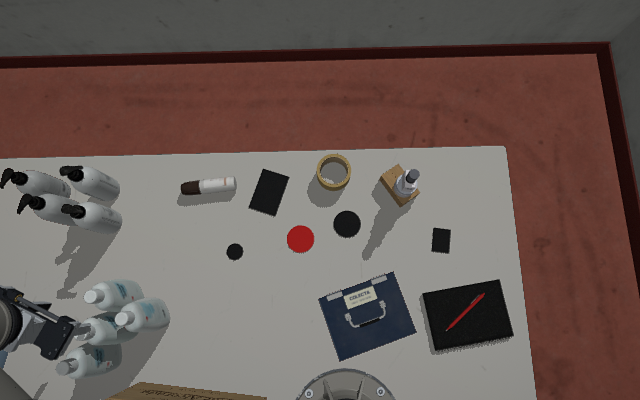

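View pics/scene0.png

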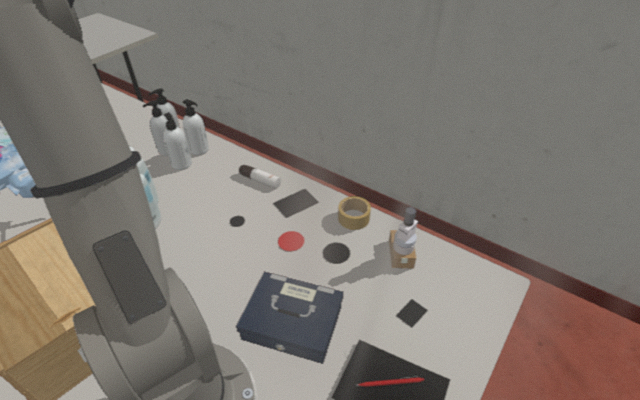

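Top view: the stick mat is at (235,252), the jar mat at (347,223), the case mat at (441,240), the carton mat at (269,192) and the stack near (400,188). The tape is at (333,172) and the cream tube at (208,186). The red disc at (300,239) is the look-alike, and the black book with a pen at (467,315) is too large to be a mat. The jar mat is the dark disc at (347,223), not the red one.

```bash
cat > h.py <<'E'
import cv2,numpy as np
from rig import r, imaging
def ray(p,uv,z):
    d=p["R"].T@np.array([(uv[0]-p["cx"])/p["fx"],(uv[1]-p["cy"])/p["fy"],1]); o=-p["R"].T@p["t"]
    return o+d*(z-o[2])/d[2]
def proj(p,X):
    c=p["R"]@np.array(X)+p["t"]; return np.array([p["fx"]*c[0]/c[2]+p["cx"],p["fy"]*c[1]/c[2]+p["cy"]])
def contour_world(p,mask,z):
    cs=cv2.findContours(mask.astype(np.uint8),cv2.RETR_EXTERNAL,cv2.CHAIN_APPROX_NONE)[0]
    out=[]
    for c in cs:
        if cv2.contourArea(c)<60: continue
        w=np.array([ray(p,q[0],z)[:2] for q in c])*1000
        rc=cv2.minAreaRect(w.astype(np.float32)); M=cv2.moments(w.astype(np.float32))
        out.append((c[:,0].mean(0),np.array([M["m10"],M["m01"]])/M["m00"],rc))
    return out
def to_tool(s,tx,ty,tz):
    """tool-axis shift in mm from the present TCP to a world point (mm)"""
    return s["tcp_rot"].T@(np.array([tx,ty,tz])-s["position"]*1000)
E
python3 - <<'E'
from h import *
np.set_printoptions(precision=1,suppress=True)
for n in ["top","scene"]:
    im=np.load(f"pics/{n}0.npy"); p=imaging.camera_params(n)
    m=(im.max(2)<50)
    for c,w,rc in contour_world(p,m,.003):
        if max(rc[1])<140 and w[0]>300: print(n,c,w,"rect",np.round(rc[0]),np.round(rc[1]),round(rc[2]))
im=np.load("pics/top0.npy")[150:225,360:460]; a=cv2.resize(im,None,fx=4,fy=4,interpolation=2)
im=np.load("pics/scene0.npy")[200:275,360:460]; b=cv2.resize(im,None,fx=4,fy=4,interpolation=2)
im=np.load("pics/top0.npy")[195:270,300:400]; c=cv2.resize(im,None,fx=4,fy=4,interpolation=2)
cv2.imwrite("pics/crop0.png",np.vstack([np.hstack([a,b]),np.hstack([c,c*0])])[:,:,::-1])
E
```

```text
top [234.3 251.3] [454.7 285.5] rect [454. 285.] [41. 41.] 88
top [440.6 240.2] [ 470.7 -279.9] rect [ 471. -280.] [47. 65.] 81
top [346.6 223.7] [523.1 -23.7] rect [522. -24.] [69. 73.] 88
top [ 73.1 210.4] [579.7 736.5] rect [581. 737.] [70. 35.] 70
top [ 29.6 203.1] [606.5 857.8] rect [608. 858.] [52. 78.] 10
top [190.4 188.3] [635.2 414.1] rect [636. 412.] [55. 35.] 88
top [268.4 192. ] [618.9 192.6] rect [619. 193.] [ 78. 118.] 70
top [ 12.  177.9] [680.9 917.1] rect [683. 917.] [57. 76.] 10
top [ 72.2 171.9] [690.4 750.8] rect [687. 754.] [66. 44.] 88
```

View pics/crop0.png

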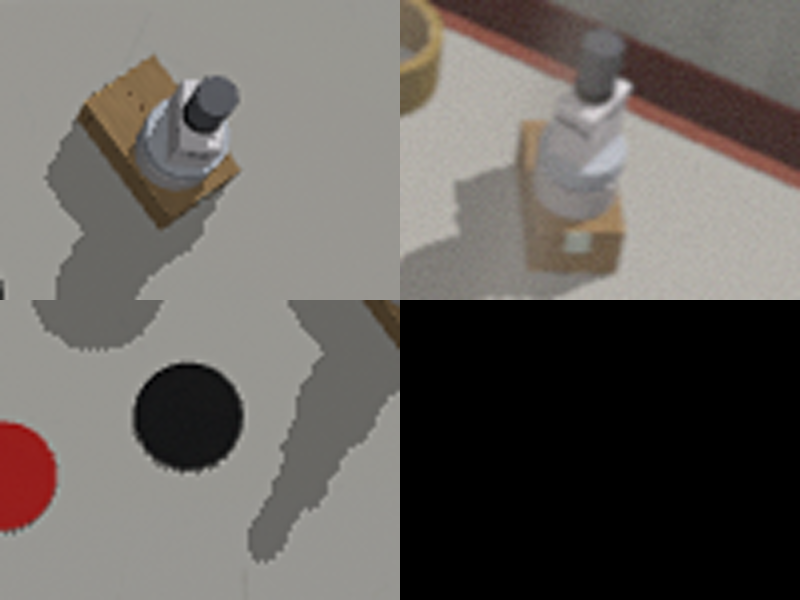

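The crop shows the stack with the stick's top at about (415,173) in the top view. The carton's top-face corners are near (399,164), (380,176), (400,203) and (420,192). The black disc at (347,223) is confirmed as the jar mat, with the red one beside it.

```bash
python3 - <<'E'
from h import *
np.set_printoptions(precision=1,suppress=True)
p=imaging.camera_params("top"); q=imaging.camera_params("scene")
print("stick top",ray(p,(415,173),.18)*1000, "scene", ray(q,(360+51,200+10),.18)*1000)
for c in [(399,164),(380.5,176),(401,203.5),(420,192)]: print(ray(p,c,.044)*1000)
s=r.read_state(); w=imaging.camera_params("wrist"); c=-w["R"].T@w["t"]
print("cam in tool",s["tcp_rot"].T@(c-s["position"])*1000); print(s["tcp_rot"].T@w["R"].T, w["fx"])
print(to_tool(s,600,-175,300))
E
```

```text
stick top [ 613.7 -181.4  180. ] scene [ 610.8 -178.5  180. ]
[ 678.3 -171.7   44. ]
[ 645.5 -119.    44. ]
[ 567.4 -170.    44. ]
[ 597.8 -223.6   44. ]
cam in tool [  68.1    0.6 -179.4]
[[ 0.  -1.  -0.2]
 [ 1.   0.  -0. ]
 [ 0.  -0.2  1. ]] 323.43418061150425
[-614.6 -560.9  -94.4]
```

Call:
carry_out([
  [0,0,-60,0],
  [-40,-40,-125,0],
  [-620,-560,-125,0],
  [-620,-560,-125,0],
  [-620,-560,-125,0],
  [-620,-560,-125,0],
  [-620,-560,-125,0],
  [-620,-560,-125,0],
  [-620,-560,-125,0],
  [-620,-560,-125,0],
  [-620,-560,-125,0],
  [-620,-560,-125,0],
  [-620,-560,-125,0],
  [-620,-560,-125,0],
  [-620,-560,-125,0],
  [-620,-560,-125,0],
  [-620,-560,-125,0],
  [-620,-560,-125,0],
  [-620,-560,-125,0],
], gripper=1, grip_force=15)

```text
t: 2.48
position: [0.6054, -0.1753, 0.3307]
tcp_rot: [[-0.894, 0.449, 0.0], [0.449, 0.894, 0.001], [-0.0, 0.001, -1.0]]
wrist_force: [-0.1, 0.2, -0.2]
opening: 0.0939
grip_force: 0.0
```

```bash
python3 - <<'E'
from h import *
import pickle
s=r.read_state(); p=imaging.camera_params("wrist"); im=imaging.camera("wrist")
pickle.dump((s,p,im),open("pics/w1.pkl","wb")); cv2.imwrite("pics/w1.png",im[:,:,::-1])
print(s["position"],s["joint_positions"],s["tcp_rot"][:,0])
E
```

```text
[ 0.60539236 -0.1752815   0.33070074] [-18.10955794  17.62537625  37.15111453  90.46040091 -10.91885576
  75.57365099  83.81072952] [-8.93657463e-01  4.48749743e-01 -8.47666886e-05]
```

View pics/w1.png

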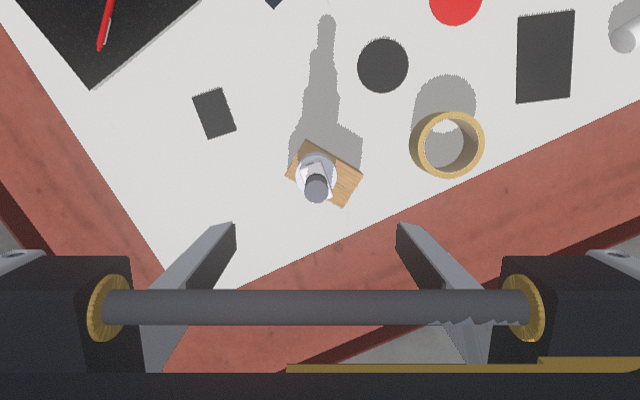

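The wrist view shows the stack at (320,175), its stick top at about (316,186), and the carton, case mat, jar mat and tape nearby.

```bash
python3 - <<'E'
from h import *
import pickle
np.set_printoptions(precision=1,suppress=True)
s,p,im=pickle.load(open("pics/w1.pkl","rb"))
cv2.imwrite("pics/w1c.png",cv2.resize(im[130:220,270:380],None,fx=6.5,fy=6.5,interpolation=cv2.INTER_CUBIC)[:,:,::-1])
for c in [(317,188),(316,183)]: print(ray(p,c,.18)*1000)
E
```

```text
[ 608.4 -174.1  180. ]
[ 603.2 -172.7  180. ]
```

View pics/w1c.png

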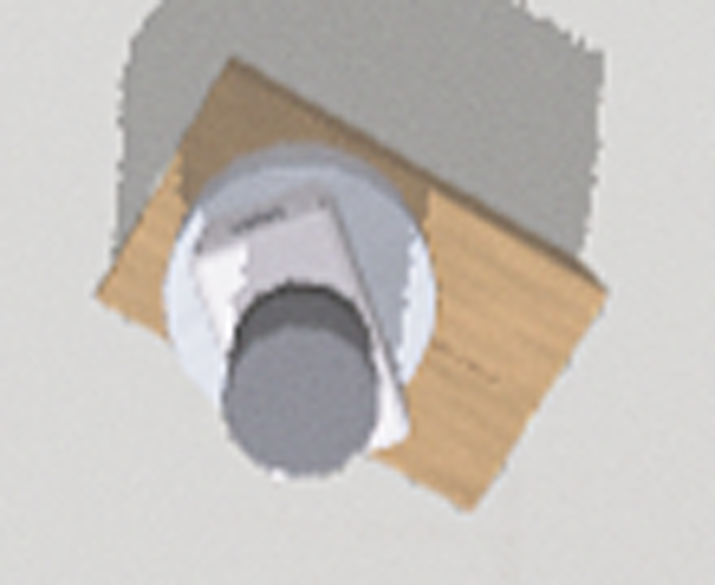

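```bash
python3 - <<'E'
from h import *
import pickle
np.set_printoptions(precision=1,suppress=True)
s,p,im=pickle.load(open("pics/w1.pkl","rb"))
f=lambda u,v,z: ray(p,(270+(u+.5)/6.5-.5,130+(v+.5)/6.5-.5),z)[:2]*1000
st=f(300,400,.18); print("stick",st); print("jar",f(301,296,.09))
a,b=f(330,210,.136),f(408,425,.136); print("case long",a,b,np.linalg.norm(b-a),np.degrees(np.arctan2(*(b-a)[::-1])))
c=f(197,262,.136); print("case short",np.linalg.norm(c-a), "centre est",(b+c)/2)
C=np.array([f(u,v,.044) for u,v in [(235,60),(97,293),(470,510),(607,290)]]); print("carton",C,C.mean(0),[np.linalg.norm(C[i]-C[(i+1)%4]) for i in range(4)])
for i in (1,3): d=C[(i+1)%4]-C[i]; print(np.degrees(np.arctan2(d[1],d[0])))
print(to_tool(s,st[0],st[1],143), "tool y yaw",np.degrees(np.arctan2(*s["tcp_rot"][:2,1][::-1])))
for c,w,rc in contour_world(p,(im.max(2)<75)&(im.min(2)>20),.003):
    if 30<max(rc[1])<130: print(c,w,rc)
E
```

```text
stick [ 610.8 -176.8]
jar [ 609.6 -175.8]
case long [ 590.9 -160.8] [ 632.6 -165.6] 41.95855183521409 -6.589459865553186
case short 25.60436298067617 centre est [ 610.6 -176. ]
carton [[ 563.5 -168.8]
 [ 595.6 -219.9]
 [ 678.7 -166.9]
 [ 646.3 -117.3]] [ 621.  -168.2] [np.float64(60.329780216639286), np.float64(98.58044194488193), np.float64(59.20811568042398), np.float64(97.43795130228945)]
32.51432145620423
-148.14646589685407
[ -5.5   0.9 187.7] tool y yaw 63.33650584629483
[210.  269.5] [ 692.2 -427.3] ((691.59375, -421.52996826171875), (41.109092712402344, 100.42567443847656), 24.630823135375977)
```

Call:
carry_out([
  [-6,1,40,0],
  [-6,1,90,0],
  [-6,1,130,0],
  [-6,1,160,0],
  [-6,1,180,0],
  [-6,1,188,0],
  [-6,1,188,0],
  [-6,1,188,0],
], gripper=1)

```text
t: 3.52
position: [0.6118, -0.1784, 0.1435]
tcp_rot: [[-0.893, 0.45, 0.001], [0.45, 0.893, -0.0], [-0.001, 0.0, -1.0]]
wrist_force: [-0.5, 0.1, 0.5]
opening: 0.0942
grip_force: 0.0
```

Call:
carry_out([
  [0,0,0,0],
  [0,0,0,0],
  [0,0,0,0],
  [0,0,0,0],
  [0,0,0,0],
  [0,0,0,0],
  [0,0,0,0],
  [0,0,0,0],
], gripper=0, grip_force=15)

```text
t: 4.53
position: [0.6112, -0.1782, 0.1425]
tcp_rot: [[-0.893, 0.45, -0.0], [0.45, 0.893, -0.0], [0.0, -0.0, -1.0]]
wrist_force: [-0.4, 0.6, -0.8]
opening: 0.0256
grip_force: 15.0
```

Call:
carry_out([
  [0,0,-25,0],
  [0,0,-60,0],
  [20,20,-60,0],
  [55,54,-60,0],
  [95,94,-60,0],
  [135,133,-60,0],
  [175,173,-60,0],
  [215,212,-60,0],
  [255,252,-60,0],
  [295,291,-50,0],
  [325,321,-30,0],
  [342,337,0,0],
  [348,343,40,0],
  [348,343,80,0],
  [348,343,105,0],
  [348,343,105,0],
  [348,343,105,0],
])

```text
t: 6.65
position: [0.4553, 0.2849, 0.0384]
tcp_rot: [[-0.893, 0.45, 0.001], [0.45, 0.893, 0.0], [-0.0, 0.001, -1.0]]
wrist_force: [0.1, -0.1, -0.7]
opening: 0.0259
grip_force: 15.0
```

```bash
python3 - <<'E'
from h import *
np.set_printoptions(precision=1,suppress=True)
s=r.read_state(); p=imaging.camera_params("wrist"); im=imaging.camera("wrist")
print(s["position"]*1000,s["joint_positions"])
for c,w,rc in contour_world(p,(im.max(2)<75),.003):
    print(c,w,np.round(rc[1]))
cv2.imwrite("pics/w2.png",im[:,:,::-1])
E
```

```text
[455.3 284.9  38.4] [-55.6  25.4  20.6 118.5 -14.1  38.4  37.5]
[334.9 383.4] [583.8 235.1] [513.  62.]
[417.8 313.2] [558.1 330.1] [92. 90.]
[212.2 315. ] [483.5 175. ] [94. 90.]
[313.2 235. ] [461.1 284.7] [56. 79.]
```

View pics/w2.png

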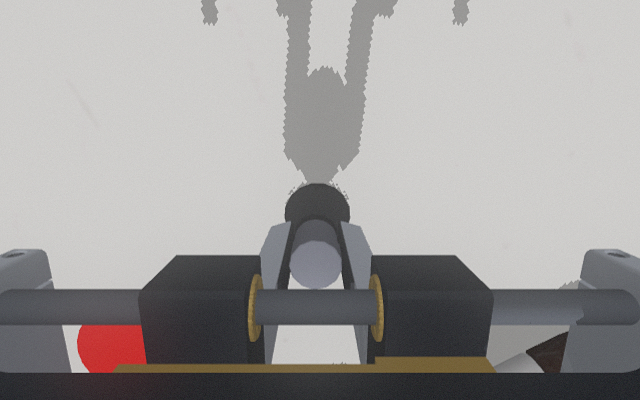

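The stick hangs over the dark small round mat, whose arc centres at column 317, the same as the stick. I'll lower it.

Call:
carry_out([
  [0,0,10,0],
  [0,0,20,0],
  [0,0,25,0],
  [0,0,28,0],
  [0,0,28,0],
  [0,0,28,0],
])

```text
t: 7.45
position: [0.4549, 0.2847, 0.0095]
tcp_rot: [[-0.893, 0.45, 0.0], [0.45, 0.893, 0.0], [-0.0, 0.0, -1.0]]
wrist_force: [0.2, -0.2, -0.8]
opening: 0.0254
grip_force: 15.0
```

Call:
carry_out([
  [0,0,0,0],
  [0,0,0,0],
  [0,0,0,0],
  [0,0,0,0],
  [0,0,0,0],
  [0,0,-10,0],
  [0,0,-40,0],
  [0,0,-90,0],
  [0,0,-150,0],
  [0,0,-210,0],
  [0,0,-210,0],
], gripper=0.9)

```text
t: 8.82
position: [0.4566, 0.2858, 0.2245]
tcp_rot: [[-0.893, 0.45, 0.005], [0.45, 0.893, 0.006], [-0.002, 0.007, -1.0]]
wrist_force: [-1.0, 0.1, -0.4]
opening: 0.0844
grip_force: 0.0
```

```bash
python3 - <<'E'
from h import *
np.set_printoptions(precision=1,suppress=True)
s=r.read_state();print(s["position"]*1000,s["tcp_rot"])
p=imaging.camera_params("top"); im=imaging.camera("top")
cv2.imwrite("pics/t2.png",np.hstack([cv2.resize(im[225:275,205:265],None,fx=6,fy=6,interpolation=cv2.INTER_CUBIC),cv2.resize(im[150:225,380:440],None,fx=6,fy=4,interpolation=cv2.INTER_CUBIC)])[:,:,::-1])
print(to_tool(s,611,-176,240))
E
```

```text
[456.6 285.8 224.5] [[-0.9  0.5  0. ]
 [ 0.5  0.9  0. ]
 [-0.   0.  -1. ]]
[-345.9 -342.7  -17.4]
```

View pics/t2.png

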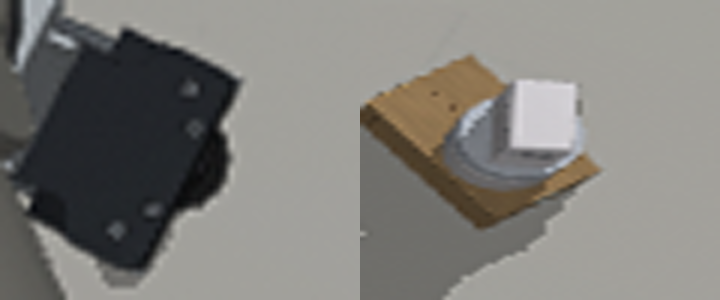

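The gripper's body hides the stick mat. On the stack the case, jar and carton are undisturbed.

Call:
carry_out([
  [-30,-30,-20,0],
  [-80,-80,-50,-0.1],
  [-135,-134,-60,-0.2],
  [-190,-188,-60,-0.3],
  [-245,-243,-60,-0.35],
  [-300,-297,-60,-0.35],
  [-346,-343,-60,-0.35],
  [-346,-343,-60,-0.35],
  [-346,-343,-60,-0.35],
  [-346,-343,-60,-0.35],
])

```text
t: 10.12
position: [0.6088, -0.1779, 0.2783]
tcp_rot: [[-0.993, 0.118, -0.002], [0.118, 0.993, -0.0], [0.002, -0.001, -1.0]]
wrist_force: [0.3, 0.1, 0.2]
opening: 0.0844
grip_force: 0.0
```

```bash
python3 - <<'E'
from h import *
import pickle
np.set_printoptions(precision=2,suppress=True)
s=r.read_state(); p=imaging.camera_params("wrist"); im=imaging.camera("wrist")
pickle.dump((s,p,im),open("pics/w3.pkl","wb"))
print(s["position"]*1000,s["joint_positions"],np.degrees(np.arctan2(*s["tcp_rot"][:2,1][::-1])),to_tool(s,611,-176,110))
u,v=proj(p,(.611,-.176,.1)).astype(int); print(u,v)
u0,v0=u-65,v-50
print(u0,v0)
cv2.imwrite("pics/w3c.png",cv2.resize(im[v0:v0+100,u0:u0+130],None,fx=6,fy=6,interpolation=cv2.INTER_CUBIC)[:,:,::-1])
t=imaging.camera("top")[225:275,205:265]; q=imaging.camera_params("top")
m=t[...,:3].max(2)<50
for c,w,rc in contour_world(q|{"cx":q["cx"]-205,"cy":q["cy"]-225},m,.003): print("dark stickmat",c,w,rc[1])
print("mat proj", proj(q,(.4547,.2855,.003)),"stick top proj if centred",proj(q,(.4547,.2855,.047)))
cv2.imwrite("pics/stick.png",cv2.resize(t,None,fx=8,fy=8,interpolation=cv2.INTER_CUBIC)[:,:,::-1])
E
```

```text
[ 608.79 -177.86  278.33] [-20.11  20.88  40.71  94.19 -14.23  70.37 106.79] 83.20139851209609 [ -2.33   2.2  168.32]
316 182
251 132
dark stickmat [29.86 26.43] [449.12 280.78] (39.450130462646484, 41.5390625)
mat proj [234.37 251.22] stick top proj if centred [230.79 249.77]
```

View pics/w3c.png

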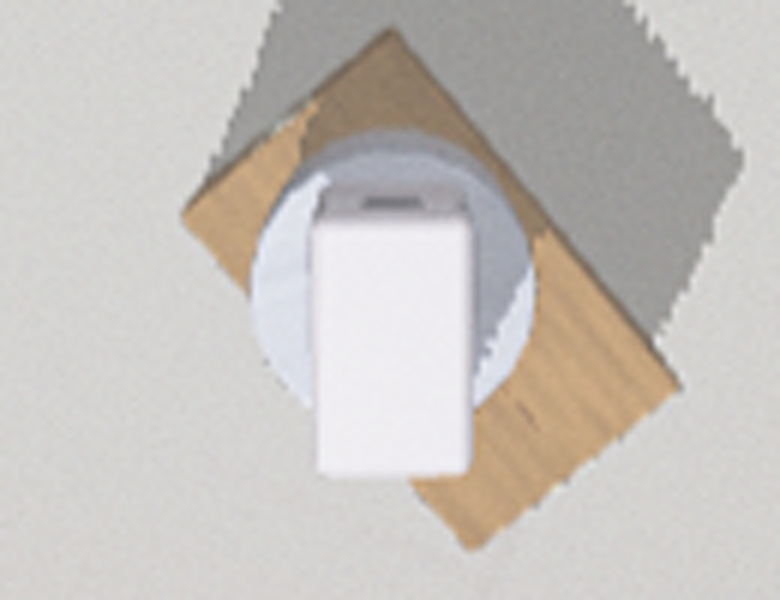

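View pics/stick.png

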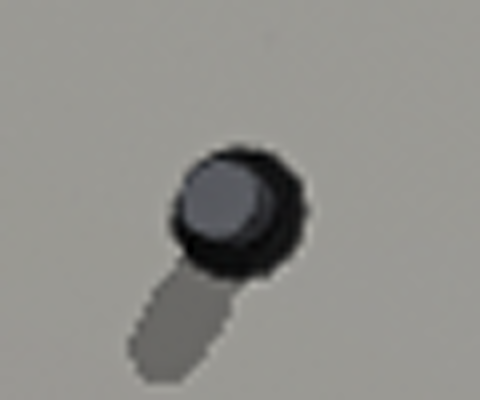

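The stick stands on its mat, its top at (232.7,250), a few mm off centre at most. The case's top face is squared with the tool, with its centre at about (393,345) in the crop.

```bash
python3 - <<'E'
from h import *
import pickle
np.set_printoptions(precision=2,suppress=True)
s,p,im=pickle.load(open("pics/w3.pkl","rb"))
f=lambda u,v,z: ray(p,(251+(u+.5)/6-.5,132+(v+.5)/6-.5),z)*1000
c=f(393,345,.136);d=f(472,345,.136)-f(314,345,.136); print(c,np.linalg.norm(d),np.linalg.norm(f(393,212,.136)-f(393,477,.136)))
print("jar",f(394,297,.09))
print("go",to_tool(s,c[0],c[1],110))
E
```

```text
[ 610.45 -176.53  136.  ] 26.791010088396472 45.947954852641175
jar [ 610.87 -176.3    90.  ]
go [ -1.84   1.6  168.32]
```

Call:
carry_out([
  [-2,2,40,0],
  [-2,2,85,0],
  [-2,2,125,0],
  [-2,2,155,0],
  [-2,2,172,0],
  [-2,2,179,0],
  [-2,2,179,0],
  [-2,2,179,0],
])

```text
t: 11.22
position: [0.6122, -0.1756, 0.1015]
tcp_rot: [[-0.993, 0.117, 0.001], [0.117, 0.993, -0.0], [-0.001, 0.0, -1.0]]
wrist_force: [-0.2, -0.0, 0.4]
opening: 0.0846
grip_force: 0.0
```

Call:
carry_out([
  [0,0,0,0],
  [0,0,0,0],
  [0,0,0,0],
  [0,0,0,0],
  [0,0,0,0],
  [0,0,0,0],
  [0,0,0,0],
  [0,0,-10,0],
  [0,0,-30,0],
  [0,0,-30,0],
], gripper=0, grip_force=15)

```text
t: 12.48
position: [0.6128, -0.1759, 0.1329]
tcp_rot: [[-0.993, 0.117, 0.003], [0.117, 0.993, -0.0], [-0.003, 0.0, -1.0]]
wrist_force: [0.1, -0.5, 0.0]
opening: 0.0281
grip_force: 15.0
```

```bash
python3 - <<'E'
from h import *
np.set_printoptions(precision=2,suppress=True)
s=r.read_state(); print(s["position"]*1000, np.degrees(np.arctan2(*s["tcp_rot"][:2,1][::-1])), s["joint_positions"])
print(to_tool(s,470.7,-279.9,12))
E
```

```text
[ 612.78 -175.9   132.87] 83.30719171653367 [-16.71  28.9   36.6  102.65 -20.63  55.05 111.75]
[ 129.39 -119.86  120.44]
```

Call:
carry_out([
  [0,0,-20,0],
  [5,-5,-25,0],
  [30,-28,-25,0.02],
  [65,-60,-20,0.04],
  [100,-95,0,0.04],
  [122,-115,30,0.04],
  [127,-120,65,0.04],
  [127,-120,95,0.04],
  [127,-120,100,0.04],
  [127,-120,100,0.04],
])

```text
t: 13.72
position: [0.4715, -0.2803, 0.0311]
tcp_rot: [[-0.988, 0.156, 0.0], [0.156, 0.988, -0.0], [-0.0, -0.0, -1.0]]
wrist_force: [0.3, -0.0, -0.2]
opening: 0.0277
grip_force: 15.0
```

```bash
python3 - <<'E'
from h import *
np.set_printoptions(precision=2,suppress=True)
s=r.read_state(); print(s["position"]*1000, np.degrees(np.arctan2(*s["tcp_rot"][:2,1][::-1])))
im=imaging.camera("wrist"); cv2.imwrite("pics/w4.png",im[:,:,::-1])
E
```

```text
[ 471.54 -280.25   31.12] 80.9993015010082
```

View pics/w4.png

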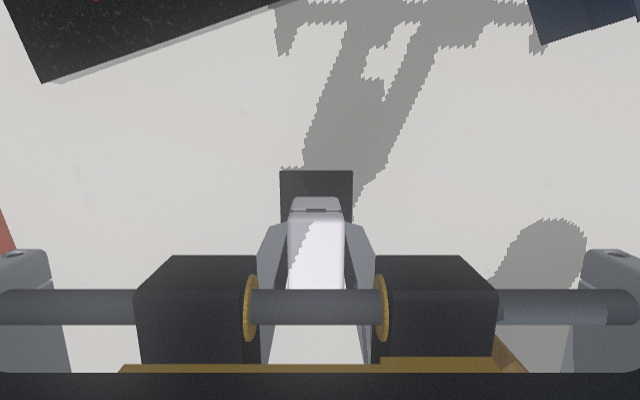

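The case is squared with its mat, which spans columns 279–353 with the case centred at 316. I'll lower it.

Call:
carry_out([
  [-1,0,8,0],
  [-1,0,14,0],
  [-1,0,17,0],
  [-1,0,18,0],
  [-1,0,18,0],
  [-1,0,18,0],
])

```text
t: 14.52
position: [0.4726, -0.2799, 0.0129]
tcp_rot: [[-0.988, 0.156, 0.0], [0.156, 0.988, 0.001], [-0.0, 0.001, -1.0]]
wrist_force: [-2.7, 2.3, 11.8]
opening: 0.0276
grip_force: 15.0
```

Call:
carry_out([
  [0,0,0,0],
  [0,0,0,0],
  [0,0,0,0],
  [0,0,0,0],
  [0,0,0,0],
  [0,0,-10,0],
  [0,0,-40,0],
  [0,0,-90,0],
  [0,0,-150,0],
  [0,0,-190,0],
  [0,0,-190,0],
  [0,0,-190,0],
], gripper=1)

```text
t: 16.02
position: [0.4722, -0.2797, 0.2023]
tcp_rot: [[-0.988, 0.156, -0.0], [0.156, 0.988, 0.0], [0.0, 0.0, -1.0]]
wrist_force: [-0.0, -0.1, -0.8]
opening: 0.094
grip_force: 0.0
```

```bash
python3 - <<'E'
from h import *
np.set_printoptions(precision=2,suppress=True)
s=r.read_state(); print(s["position"]*1000, np.degrees(np.arctan2(*s["tcp_rot"][:2,1][::-1])))
print(to_tool(s,610.5,-176,200))
E
```

```text
[ 472.25 -279.7   202.3 ] 81.02622901068278
[-120.39  123.99    2.34]
```

Call:
carry_out([
  [-30,31,-10,0.17],
  [-75,77,-10,0.35],
  [-110,113,-5,0.52],
  [-120,124,0,0.7],
  [-120,124,0,0.87],
  [-120,124,20,1.04],
  [-120,124,50,1.2],
  [-120,124,50,1.2],
  [-120,124,50,1.2],
  [-120,124,50,1.2],
])

```text
t: 17.27
position: [0.6107, -0.1767, 0.1534]
tcp_rot: [[-0.214, 0.977, 0.001], [0.977, 0.214, 0.0], [-0.0, 0.001, -1.0]]
wrist_force: [0.7, -0.3, 0.6]
opening: 0.0939
grip_force: 0.0
```

```bash
python3 - <<'E'
from h import *
np.set_printoptions(precision=2,suppress=True)
s=r.read_state(); print(s["position"]*1000, np.degrees(np.arctan2(*s["tcp_rot"][:2,1][::-1])),s["joint_positions"])
p=imaging.camera_params("wrist"); im=imaging.camera("wrist")
u,v=proj(p,(.6105,-.176,.09)); print(u,v); u0,v0=int(u)-80,int(v)-60
b=cv2.resize(im[v0:v0+120,u0:u0+160],None,fx=2.5,fy=2.5)
t=imaging.camera("top"); q=imaging.camera_params("top")
a=cv2.resize(t[220:262,420:462],(300,300),interpolation=cv2.INTER_CUBIC)
print("case top if centred",proj(q,(.4707,-.28,.049)))
cv2.imwrite("pics/w5.png",np.hstack([b,a])[:,:,::-1]); print(to_tool(s,610.5,-176,53))
E
```

```text
[ 610.74 -176.65  153.45] 12.36713840468768 [-27.4   33.21  53.65 102.35 -30.58  60.2   49.97]
315.6533919040931 207.77223216787684
case top if centred [445.39 237.95]
[  0.71  -0.21 100.45]
```

View pics/w5.png

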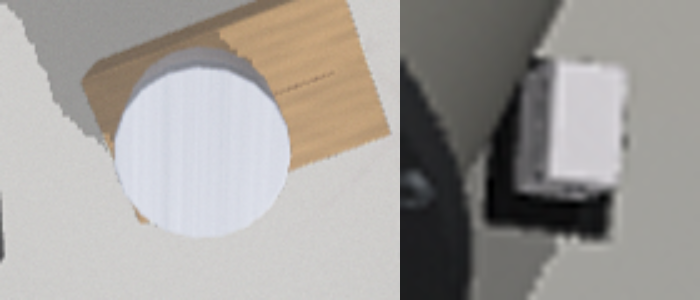

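The jar lid's centre is at crop (202,151), against (200,150) expected, so it has not moved. The case stands centred on its mat.

Call:
carry_out([
  [1,0,40,0],
  [1,0,70,0],
  [1,0,90,0],
  [1,0,100,0],
  [1,0,100,0],
  [1,0,100,0],
])

```text
t: 18.12
position: [0.6107, -0.1756, 0.0534]
tcp_rot: [[-0.212, 0.977, 0.001], [0.977, 0.212, -0.0], [-0.0, 0.001, -1.0]]
wrist_force: [-0.2, -0.1, 0.7]
opening: 0.0938
grip_force: 0.0
```

Call:
carry_out([
  [0,0,0,0],
  [0,0,0,0],
  [0,0,0,0],
  [0,0,0,0],
  [0,0,0,0],
  [0,0,0,0],
  [0,0,-10,0],
  [0,0,-40,0],
  [0,0,-40,0],
  [0,0,-40,0],
], gripper=0, grip_force=25)

```text
t: 19.38
position: [0.6101, -0.1751, 0.0924]
tcp_rot: [[-0.213, 0.977, -0.0], [0.977, 0.213, 0.0], [0.0, 0.0, -1.0]]
wrist_force: [0.2, 0.4, -2.2]
opening: 0.0557
grip_force: 25.0
```

```bash
python3 - <<'E'
from h import *
np.set_printoptions(precision=2,suppress=True)
s=r.read_state(); print(s["position"]*1000, np.degrees(np.arctan2(*s["tcp_rot"][:2,1][::-1])), s["opening"],s["wrist_force"])
print(to_tool(s,523.1,-23.7,12)); print(np.round(r.read_state()["tcp_rot"],3))
q=imaging.camera_params("top"); t=imaging.camera("top")
h=cv2.cvtColor(t,cv2.COLOR_RGB2HSV); m=cv2.inRange(h,(8,70,60),(30,255,255))
for c,w,rc in contour_world(q,m,.048): 
    if w[0]>450: print(c,w,rc)
E
```

```text
[ 610.07 -175.08   92.38] 12.27239662666204 0.05568067553683003 [ 0.17  0.4  -2.19]
[166.39 -52.81  80.42]
[[-0.21  0.98 -0.  ]
 [ 0.98  0.21  0.  ]
 [ 0.    0.   -1.  ]]
[333.15 171.48] [661.17  10.14] ((659.5446166992188, 9.094127655029297), (90.33601379394531, 101.92304229736328), 88.4833984375)
```

Call:
carry_out([
  [0,0,-15,0],
  [15,-5,-20,0],
  [50,-16,-20,0],
  [90,-29,-15,0],
  [130,-41,5,0],
  [155,-49,30,0],
  [166,-53,55,0],
  [166,-53,70,0],
  [166,-53,77,0],
  [166,-53,80,0],
  [166,-53,80,0],
  [166,-53,80,0],
])

```text
t: 20.92
position: [0.5235, -0.0247, 0.0129]
tcp_rot: [[-0.212, 0.977, 0.001], [0.977, 0.212, 0.0], [-0.0, 0.001, -1.0]]
wrist_force: [0.2, -0.2, -0.6]
opening: 0.056
grip_force: 25.0
```

Call:
carry_out([
  [0,0,0,0],
  [0,0,0,0],
  [0,0,0,0],
  [0,0,0,0],
  [0,0,-10,0],
  [0,0,-40,0],
  [0,0,-90,0],
  [0,0,-150,0],
  [0,0,-150,0],
  [0,0,-150,0],
], gripper=1)

```text
t: 22.18
position: [0.523, -0.0239, 0.1626]
tcp_rot: [[-0.213, 0.977, 0.0], [0.977, 0.213, 0.001], [0.001, 0.0, -1.0]]
wrist_force: [-0.3, 0.9, 0.0]
opening: 0.0941
grip_force: 0.0
```

```bash
python3 - <<'E'
from h import *
np.set_printoptions(precision=2,suppress=True)
s=r.read_state(); print(s["position"]*1000, np.degrees(np.arctan2(*s["tcp_rot"][:2,1][::-1])), s["joint_positions"])
print(to_tool(s,621,-168.5,160))
E
```

```text
[522.96 -23.94 162.62] 12.29211740319574 [-54.    22.57  62.53 116.29 -24.5   55.41  33.41]
[-162.12   65.01    2.53]
```

Call:
carry_out([
  [-20,8,-10,0.1],
  [-65,26,-10,0.25],
  [-110,44,0,0.42],
  [-145,58,0,0.59],
  [-162,65,0,0.76],
  [-162,65,0,0.93],
  [-162,65,0,1.1],
  [-162,65,0,1.22],
  [-162,65,0,1.22],
  [-162,65,0,1.22],
  [-162,65,0,1.22],
])

```text
t: 23.55
position: [0.6209, -0.169, 0.1623]
tcp_rot: [[0.844, 0.536, -0.0], [0.536, -0.844, 0.0], [-0.0, -0.0, -1.0]]
wrist_force: [0.6, 0.4, -0.7]
opening: 0.0939
grip_force: 0.0
```

```bash
python3 - <<'E'
from h import *
np.set_printoptions(precision=2,suppress=True)
s=r.read_state(); print(s["position"]*1000, np.degrees(np.arctan2(*s["tcp_rot"][:2,1][::-1])),s["joint_positions"])
p=imaging.camera_params("wrist"); im=imaging.camera("wrist")
h=cv2.cvtColor(im,cv2.COLOR_RGB2HSV); m=cv2.inRange(h,(8,60,40),(30,255,255))
for c,w,rc in contour_world(p,m,.044):
    if max(rc[1])>50: print(c,w,rc)
b=cv2.resize(im,(480,300))
t=imaging.camera("top"); q=imaging.camera_params("top")
a=cv2.resize(t[198:248,322:372],(300,300),interpolation=cv2.INTER_CUBIC)
print("jar top if centred",proj(q,(.5231,-.0237,.049)))
cv2.imwrite("pics/w6.png",np.hstack([b,a])[:,:,::-1]); print(to_tool(s,621,-168.5,10))
E
```

```text
[ 620.92 -168.96  162.34] -57.557838305576304 [-35.31  43.83  70.67 101.12 -44.56  68.67  -9.08]
[464.12 367.02] [ 559.28 -433.45] ((544.7500610351562, -404.8540954589844), (20.315019607543945, 382.7833557128906), 32.48862075805664)
[525.99 307.68] [ 632.9  -420.48] ((632.2157592773438, -416.55462646484375), (84.38343811035156, 37.96696472167969), 48.99649429321289)
[104.76 307.51] [396.65 -49.17] ((399.9913635253906, -51.604705810546875), (84.58819580078125, 38.14678192138672), 15.659745216369629)
[317.27 187.52] [ 622.48 -168.75] ((622.7388916015625, -168.5331573486328), (100.51472473144531, 59.536468505859375), 32.82893753051758)
[169.03  44.1 ] [660.23   3.83] ((657.9866333007812, 2.5232162475585938), (78.49502563476562, 106.68531799316406), 32.42591094970703)
jar top if centred [347.47 220.85]
[  0.32  -0.29 152.34]
```

View pics/w6.png

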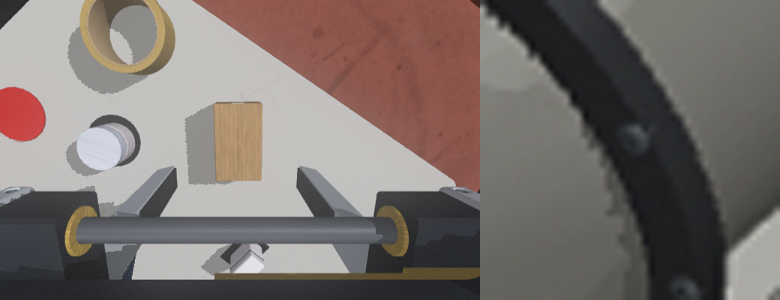

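The carton has its centre at (622.5,-168.6) mm and yaw 32.8°, squared with the open fingers. The jar stands on its mat, seen at (105,148) in the left panel.

Call:
carry_out([
  [1,0,40,0],
  [1,0,85,0],
  [1,0,120,0],
  [1,0,140,0],
  [1,0,150,0],
  [1,0,150,0],
  [1,0,150,0],
])

```text
t: 24.52
position: [0.6225, -0.1686, 0.0136]
tcp_rot: [[0.845, 0.535, 0.001], [0.535, -0.845, -0.0], [0.001, 0.001, -1.0]]
wrist_force: [-0.6, -1.6, 0.6]
opening: 0.0938
grip_force: 0.0
```

Call:
carry_out([
  [0,0,0,0],
  [0,0,0,0],
  [0,0,0,0],
  [0,0,0,0],
  [0,0,0,0],
  [0,0,0,0],
  [0,0,-10,0],
  [0,0,-50,0],
  [0,0,-90,0],
  [0,0,-90,0],
  [0,0,-90,0],
], gripper=0, grip_force=30)

```text
t: 25.9
position: [0.6216, -0.1678, 0.102]
tcp_rot: [[0.845, 0.536, -0.001], [0.536, -0.845, 0.001], [-0.0, -0.001, -1.0]]
wrist_force: [-0.2, -0.5, -3.3]
opening: 0.0595
grip_force: 30.0
```

```bash
python3 - <<'E'
from h import *
np.set_printoptions(precision=2,suppress=True)
s=r.read_state(); print(s["position"]*1000, np.degrees(np.arctan2(*s["tcp_rot"][:2,1][::-1])), s["opening"],s["wrist_force"],s["joint_positions"])
print(to_tool(s,618.9,192.6,15))
t=imaging.camera("top"); q=imaging.camera_params("top")
for c,w,rc in contour_world(q,t.max(2)<50,.003):
    if 110<max(rc[1])<130: print(c,w,rc)
E
```

```text
[ 621.63 -167.81  102.01] -57.62107004955209 0.05954825843251495 [-0.18 -0.47 -3.27] [-33.08  46.38  65.84 103.71 -47.75  63.22  -7.31]
[ 190.71 -305.77   87.24]
[338.05 383.57] [113.55  16.27] ((114.3162612915039, 21.437650680541992), (122.75602722167969, 33.83467483520508), 32.32033157348633)
```

Call:
carry_out([
  [0,0,-20,0],
  [10,-16,-20,0.05],
  [30,-48,-20,0.17],
  [56,-90,-20,0.3],
  [82,-132,-20,0.45],
  [108,-174,-20,0.6],
  [134,-215,-20,0.75],
  [160,-256,-15,0.88],
  [180,-289,0,0.913],
  [191,-306,25,0.913],
  [191,-306,50,0.913],
  [191,-306,50,0.913],
  [191,-306,50,0.913],
])

```text
t: 27.58
position: [0.6201, 0.1918, 0.0538]
tcp_rot: [[0.94, -0.342, 0.001], [-0.342, -0.94, 0.0], [0.001, -0.0, -1.0]]
wrist_force: [-0.2, -0.1, -1.6]
opening: 0.0596
grip_force: 30.0
```

```bash
python3 - <<'E'
from h import *
np.set_printoptions(precision=2,suppress=True)
s=r.read_state(); print(s["position"]*1000, np.degrees(np.arctan2(*s["tcp_rot"][:2,1][::-1])),s["joint_positions"])
print(to_tool(s,618.9,192.6,15))
im=imaging.camera("wrist"); cv2.imwrite("pics/w7.png",im[:,:,::-1])
E
```

```text
[620.06 191.81  53.83] -109.9952620309346 [-65.52  54.05  68.21 104.75 -56.86  63.85 -85.8 ]
[-1.39 -0.34 38.83]
```

View pics/w7.png

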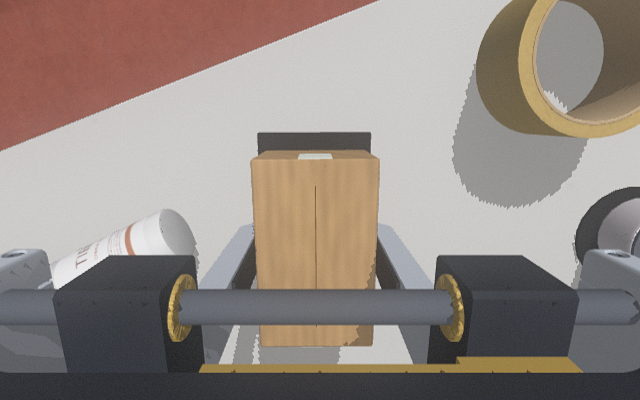

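The carton is squared and centred over the large rectangular mat (columns 257–371, carton 252–379). The cream tube is close to the left finger, so I'll open only partly.

Call:
carry_out([
  [-1,0,12,0],
  [-1,0,25,0],
  [-1,0,33,0],
  [-1,0,37,0],
  [-1,0,38,0],
  [-1,0,38,0],
  [-1,0,38,0],
])

```text
t: 28.5
position: [0.6185, 0.1925, 0.0153]
tcp_rot: [[0.94, -0.342, -0.0], [-0.342, -0.94, 0.001], [-0.0, -0.0, -1.0]]
wrist_force: [-7.0, -0.2, 13.1]
opening: 0.0597
grip_force: 30.0
```

Call:
carry_out([
  [0,0,0,0],
  [0,0,0,0],
  [0,0,0,0],
  [0,0,0,0],
  [0,0,-10,0],
  [0,0,-40,0],
  [0,0,-90,0],
  [0,0,-150,0],
  [0,0,-210,0],
  [-60,0,-210,0],
  [-120,0,-210,0],
  [-180,0,-210,0],
  [-180,0,-210,0],
  [-180,0,-210,0],
], gripper=0.78)

```text
t: 30.25
position: [0.4494, 0.2544, 0.2251]
tcp_rot: [[0.94, -0.34, 0.0], [-0.34, -0.94, 0.002], [-0.001, -0.002, -1.0]]
wrist_force: [-0.5, -0.7, -0.8]
opening: 0.0736
grip_force: 0.0
```

```bash
python3 - <<'E'
from h import *
np.set_printoptions(precision=2,suppress=True)
s=r.read_state(); print(s["position"]*1000,s["t"])
t=imaging.camera("top"); q=imaging.camera_params("top")
h=cv2.cvtColor(t,cv2.COLOR_RGB2HSV); m=cv2.inRange(h,(8,70,60),(30,255,255))
for c,w,rc in contour_world(q,m,.047):
    if w[0]>450: print(c,w,rc)
print("jar top if centred",proj(q,(.5231,-.0237,.049)))
cv2.imwrite("pics/end.png",cv2.resize(t[140:280,175:475],(800,373),interpolation=cv2.INTER_CUBIC)[:,:,::-1])
E
```

```text
[449.39 254.45 225.07] 30.25
[267.71 189.67] [614.54 189.35] ((614.62158203125, 189.30441284179688), (66.30577087402344, 104.759033203125), 70.1065902709961)
[333.28 171.79] [660.61   9.71] ((659.8306274414062, 9.06179428100586), (90.41990661621094, 102.01769256591797), 88.48330688476562)
jar top if centred [347.47 220.85]
```

View pics/end.png

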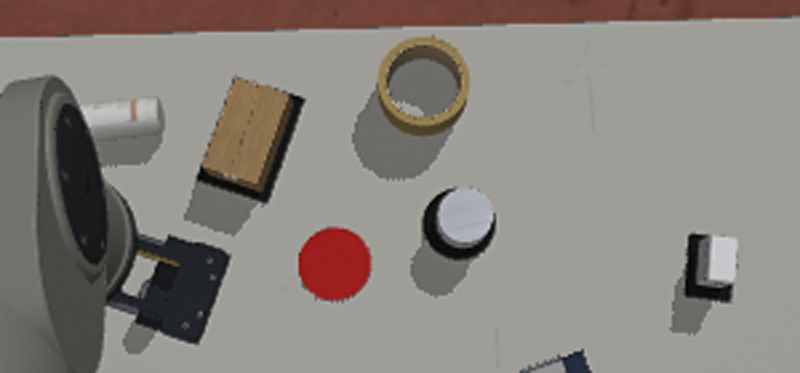

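All four things stand on their own mats: the carton at (250,135), the jar at (466,217) and the case at (718,262) in the crop. The stick, now hidden under the raised gripper, was seen upright on its mat earlier. The tape roll and the cream tube are where they were.

```bash
python3 -c "
from rig import r
print(r.job_done())"
```

```text
the job is handed in; nothing more can be done
None
```

I handed the job in at about 30 s: the stick, jar, case and carton each stand upright on their own mats, roughly 5 mm or less off centre, and the tape roll and cream tube were left alone; the judge's verdict was not shown.

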